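# Close a sprung wooden press mould on its guide dowels and hold it shut

### The job

One guide dowel of the wooden press mould is missing: take the loose dowel that fits the empty bore in the lower half and stand it in there, fully home. Then set the upper half over both guide dowels and press it down against the sprung ejector until the two halves meet face to face, and finish while still holding the mould pressed shut; do not let go. Leave the thicker dowel, the mallet, the chisel and the stack of discs where they are.

Things in the scene. Friction and masses are not known exactly. Their poses are not given: they have to be found in the camera images.
- lower: Lower mould half: brown wooden block fixed to the bench, 90 (x) x 170 (y) x 40 mm high; origin at the centre of its underside, z up. On its top face: at y = -50 mm a fixed upright guide dowel, 16 mm in diameter, 40 mm tall, tip tapered; at y = +50 mm an empty blind bore, 17.2 mm in diameter, 30 mm deep; in the middle a 36 mm aluminium ejector disc.
- bore (a point): Centre of the mouth of the empty bore, in the top face of the lower half, 40 mm above the bench.
- ejector (a joint): Sprung ejector disc of the lower half: 0 = up (6 mm above the face), 0.006 m = pressed flush. Its spring pushes up with 5 N at 0, 11 N at 0.006, so it keeps the upper half (weight 2.2 to 3.6 N) 6 mm off the face unless that is pushed down with about 9 N or more.
- upper_mid (a point): Upper mould half, loose on the bench: brown plate 70 (x) x 140 (y) x 24 mm, with 18 mm through holes at y = +50 and -50 mm; on its middle a pale grip block 26 (x) x 50 (y) x 44 mm tall, 68 mm in all. This point: its centre, 34 mm above the underside; z up. Fits either way round. Closed, its underside lies on the lower half's top face, this point 74 mm above the bench.
- dowel_mid (a point): Loose guide dowel that fits: pale wood, 16 mm in diameter, 70 mm long, ends tapered, upright in a hole of a fixed dark wooden stand (50 x 50 x 25 mm high), foot 5 mm above the bench. This point: its centre, 35 mm above its foot; z along its axis. Fully home in the bore, its centre is 45 mm above the bench and 40 mm of it stands above the face.
- fat_mid (a point): A second loose dowel, too thick for the bore: pale wood, 22 mm in diameter, 70 mm long, upright in a like stand; to be left there. This point is its centre, 35 mm above its foot.
- mallet: Wooden mallet lying on the bench, head 65 x 110 x 60 mm high, handle 170 mm long to +y; leave it. Origin under the head's centre.
- chisel: Chisel lying on the bench, about 210 mm long along y, 24 mm high; leave it. Origin near its middle, on the bench.
- discs: Stack of thin plywood discs, 110 mm in diameter, 30 mm high; leave it. Origin at the centre of its underside.

How it is judged (in metres and radians):
On the way, in this order (a step that is already met when the one before it is completed fails the run):
1. the loose dowel stands fully home in the empty bore, before the upper half is brought over it (horizontal distance between dowel_mid and bore below 0.006 m and z of dowel_mid in the frame of lower below 0.0475 m and horizontal distance between upper_mid and lower above 0.05 m), for 0.2 s.
2. the upper half is threaded on both dowels (horizontal distance between upper_mid and lower below 0.006 m and z of upper_mid in the frame of lower below 0.1 m and angle between the y axis of upper_mid and the y axis of lower, either way round below 0.08 rad), for 0.1 s.
At the end, for the whole second after the job is handed in: The fitting dowel is home in the bore (within 2.5 mm in height and 6 mm sideways), the upper half is on both dowels, level, and pressed down to within 2 mm of the lower half with the ejector pushed in, more than 8 N between the halves, the robot's gripper being what holds it there (horizontal distance between dowel_mid and bore below 0.006 m and z of dowel_mid in the frame of lower below 0.0475 m and horizontal distance between upper_mid and lower below 0.006 m and angle between the y axis of upper_mid and the y axis of lower, either way round below 0.08 rad and angle between upper_mid's own z axis and vertical below 0.05 rad and z of upper_mid in the frame of lower below 0.076 m and value of joint ejector above 0.004 m and contact force between upper and lower above 8 N and contact force between any of the fingers, the arm and upper above 2 N); the arm keeps its last pose, push and grip.
It fails at once if the thicker dowel was moved (distance of fat_mid from where it was at the start of the episode above 0.02 m).
It fails at once if the mallet, chisel or discs were moved (distance of any of mallet, chisel, discs from where it was at the start of the episode above 0.03 m).
It also fails if it takes over 64 s, if anything falls off the work surface, if the arm or the gripper's body presses on something with over 40 N, if the wrist force passes 120 N, or if a joint passes its speed limit or range.

### The arm

A 6-joint arm with a two-finger parallel gripper is mounted at the origin on the work surface. World frame = base frame: x ahead of the robot, y to its left, z up, the work surface at z = 0. Lengths are in mm, angles in rad, forces in N, time in s.
With the tool pointing down it reaches from about 350 to 975 mm from the base axis. Payload 7.1 kg.
Tool frame: the origin (TCP) lies between the finger pads; the fingertips stand 19 mm ahead of it and the grasp point (between the pads) is the TCP; z points along the fingers, y is the line along which they close (so a half turn about z gives the same grasp; the last joint's range is limited). The gripper opens to 88 mm and grips with 3 to 60 N. Pads are 20 mm wide; open, the fingers measure 115 mm over their backs; the gripper's body (75 mm by 178 mm) begins 61 mm behind the grasp point.
Start: joints at [1.173, 0.423, 1.63, -0, 1.089, -0.019], TCP at [231.096, 580.689, 219.675] pointing down, gripper open.
Joint ranges: [-3, 3], [-0.9, 2.11], [0.09, 2.58], [-1.31, 4.45], [0.11, 2.69], [-2.54, 2.54]. Speed limits (rad/s): [2.39, 2.39, 3.01, 3.14, 3.14, 3.14].

### API

Orientations are given as a rotation vector (axis times angle).
In Python, from workcell import ctrl gives the robot as it stands.
- The arm moves only by the tool arm_command, never from a script. Its argument "series" is a list of rows, each an object with "linear": the shift along the tool's x, y, z in m, a list of three; "turn": the turn about the tool's z in rad. A call has 1 to 10 rows; each row shifts and turns the commanded pose from where the row before left it, along the tool's axes as they then stand; what a row does not reach is not made up. A row lasts 1/10 s, in which the tool goes at most 50 mm and 8.59 degrees, less where a joint would pass 70% of its speed; a pose out of reach is approached as far as the arm can. A call with a gripper value outside its range is refused whole. "jaw" is the opening, from -1 (shut) to 1 (fully open), set as the call begins (left out, the last holds). The fingers move at their own pace and stop on an object; the grip force is fixed at half the most. Time passes only in rows, so rows that do not move let the fingers close. It gives the time, the measured TCP pose, the force, the opening and the grip force at its end, in the units of the state.
- ctrl.get_obs(): the state, without advancing time (a new reading comes with each control period).
- ctrl.get_image(name): name is "side" or "top"; returns a dict with "frame" (400x640x3 uint8, blue, green, red), "fx", "fy", "cx", "cy" (pixels), "rvec" (rotation vector, rad) and "tvec" (3), from world to camera coordinates, as OpenCV has them. Camera axes: x right, y down, z forward; pixel columns grow to the right and rows downward; lengths in mm; the calibration is good to about 2 mm. A picture is of the moment at which its call begins. There is no depth.
- ctrl.close_job(): hands the job in; it is judged then, once.
The state is a dict: "t": time; "qpos": joint angles; "qvel": joint speeds; "joint_torque": joint torques, N m; "ee_pos": TCP position; "orientation": TCP orientation; "ft_force": force on the tool from outside, world axes, zero at the start; "moment": the same for the moment, N m; "width": finger opening in mm; "grasp_force": force on a finger pad.
Only numpy, scipy, OpenCV 4.12 (cv2) and the standard library are available. Lean on these libraries where they do the work, as an engineer would, in place of code of your own. Each camera call takes 0.05 s, during which the arm holds its last target. There are 200 camera calls.

## Working session

There is one attempt and no reset: what is moved stays moved. The work goes in short steps, Python scripts to look and compute and a tool call to move; the robot and the scene stay as the last step left them, time stands still between calls to the robot, and variables do not carry over. Pictures are saved under pics/ and viewed, at most 10 in all, crops included, and the job is handed in when it is done.

Besides the shell and the picture viewer there is one more tool, called after "Emit:" as name([rows], argument=value, ...), one row to a line, values as JSON. arm_command: Moves the arm, as the interface text tells. Its arguments: {"type":"object","properties":{"series":{"type":"array"},"jaw":{"type":"number"}},"required":["series"]}

```bash
mkdir -p pics; cat > h.py <<'E'
import numpy as np, cv2
from workcell import ctrl
def snap(name, fn, crop=None, s=1):
    im=ctrl.get_image(name); f=np.asarray(im["frame"]); np.savez('cal_'+name+'.npz',**im)
    if crop: x0,y0,x1,y1=crop; f=f[y0:y1,x0:x1]
    cv2.imwrite('pics/'+fn,cv2.resize(np.ascontiguousarray(f),None,fx=s,fy=s,interpolation=cv2.INTER_CUBIC)); return im
def cal(name):
    c=np.load('cal_'+name+'.npz'); K=np.array([[c['fx'],0,c['cx']],[0,c['fy'],c['cy']],[0,0,1]],float)
    return K,cv2.Rodrigues(np.array(c['rvec'],float))[0],np.array(c['tvec'],float).ravel()
def onz(name,u,v,z):
    K,R,t=cal(name); d=R.T@np.linalg.inv(K)@[u,v,1]; o=-R.T@t
    return (o+d*(z-o[2])/d[2]).round(1)
def proj(name,p):
    K,R,t=cal(name); q=K@(R@np.array(p,float)+t); return (q[:2]/q[2]).round(1)
E
python3 - <<'E'
from h import *
snap('top','top0.png',s=1.25); snap('side','side0.png',s=1.25)
for n in('top','side'):
    K,R,t=cal(n); print(n,K[0,0],(-R.T@t).round(),R.round(2).tolist())
o=ctrl.get_obs(); print(o)
print(cv2.Rodrigues(np.array(o['orientation'],float))[0].round(3))
E
```

```text
top 362.11825512210004 [554. -13. 822.] [[0.0, -1.0, -0.03], [-1.0, 0.0, -0.03], [0.03, 0.03, -1.0]]
side 362.6606945777557 [225. 428. 621.] [[-0.76, -0.65, -0.0], [-0.45, 0.52, -0.73], [0.48, -0.55, -0.69]]
{'t': 0.1, 'qpos': array([ 1.17298736e+00,  4.23797987e-01,  1.63059191e+00,  2.97461350e-06,
        1.08857998e+00, -1.90113003e-02]), 'qvel': array([-0.00226653, -0.00092124, -0.0023013 , -0.00048005,  0.00030384,
       -0.00097092]), 'joint_torque': array([-9.42306215e-04, -5.45611954e+01, -2.74322069e+01,  6.44204859e-02,
        1.87440118e-02, -3.75275056e-05]), 'ee_pos': array([230.91759372, 580.24500229, 218.96697735]), 'orientation': array([-5.91410839e-01, -3.08512992e+00,  2.11548735e-03]), 'ft_force': array([-0.04577427,  0.2512575 ,  0.23055954]), 'moment': array([-0.02960853,  0.03805318, -0.00654217]), 'grasp_force': 0.0, 'width': 88.17606530564278}
[[-0.929  0.37  -0.001]
 [ 0.37   0.929 -0.001]
 [ 0.    -0.001 -1.   ]]
```

View pics/top0.png

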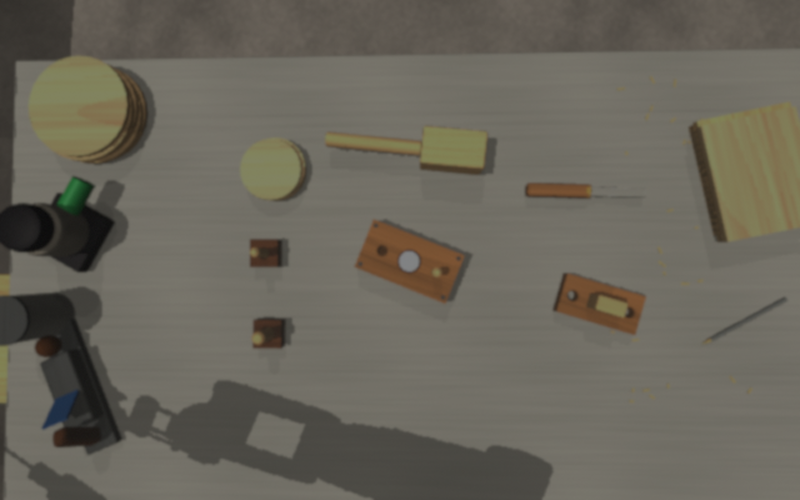

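View pics/side0.png

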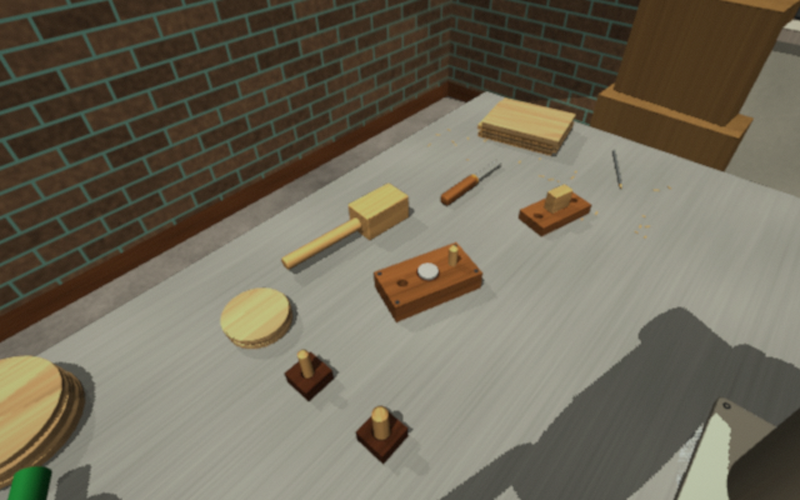

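The top picture (at 1.25x) shows the lower half near (410,260), with its bore at (382,251) and its fixed dowel at (437,272). The upper half is at (600,303). The thin dowel's stand is at (265,252) and the fat one's at (268,333). In the side view the thin dowel's top is at (304,353) and the fat one's at (380,412). I'll enlarge these for measurement.

```bash
cat > mont.py <<'E'
from h import *
def mont(img,crops,s,fn,W=800,H=600):
    out=np.zeros((H,W,3),np.uint8)
    for (x0,y0,x1,y1),(X,Y) in crops:
        c=cv2.resize(np.ascontiguousarray(img[y0:y1,x0:x1]),None,fx=s,fy=s,interpolation=cv2.INTER_CUBIC)
        c=cv2.convertScaleAbs(c,alpha=1.5)
        for u in range((x0+9)//10*10,x1,10):
            X1=int((u-x0+.5)*s); cv2.line(c,(X1,0),(X1,5),(0,255,255),1); cv2.putText(c,str(u),(X1-9,15),0,.33,(0,255,255),1)
        for v in range((y0+9)//10*10,y1,10):
            Y1=int((v-y0+.5)*s); cv2.line(c,(0,Y1),(5,Y1),(0,255,255),1); cv2.putText(c,str(v),(7,Y1+4),0,.33,(0,255,255),1)
        out[Y:Y+c.shape[0],X:X+c.shape[1]]=c[:H-Y,:W-X]
    cv2.imwrite('pics/'+fn,out)
E
python3 - <<'E'
from mont import *
t=np.load('cal_top.npz')['frame']; s=np.load('cal_side.npz')['frame']
mont(t,[((190,182,235,285),(0,0)),((280,170,376,245),(230,0)),((440,212,520,272),(230,300)) ],5,'m1.png')
mont(s,[((295,190,390,256),(0,0)),((410,140,480,190),(400,0)),((222,270,270,322),(0,340)),((280,315,332,370),(300,300))],5,'m2.png')
E
```

```text
(no output)
```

View pics/m1.png

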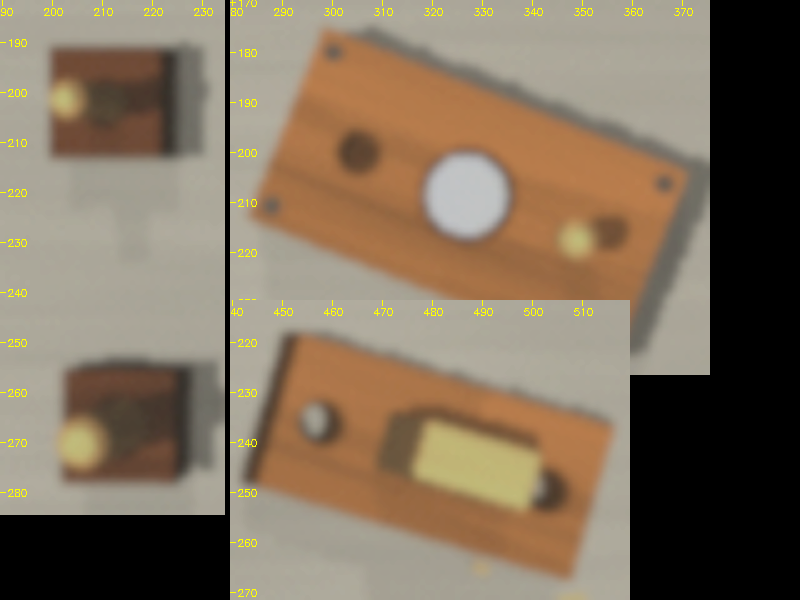

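View pics/m2.png

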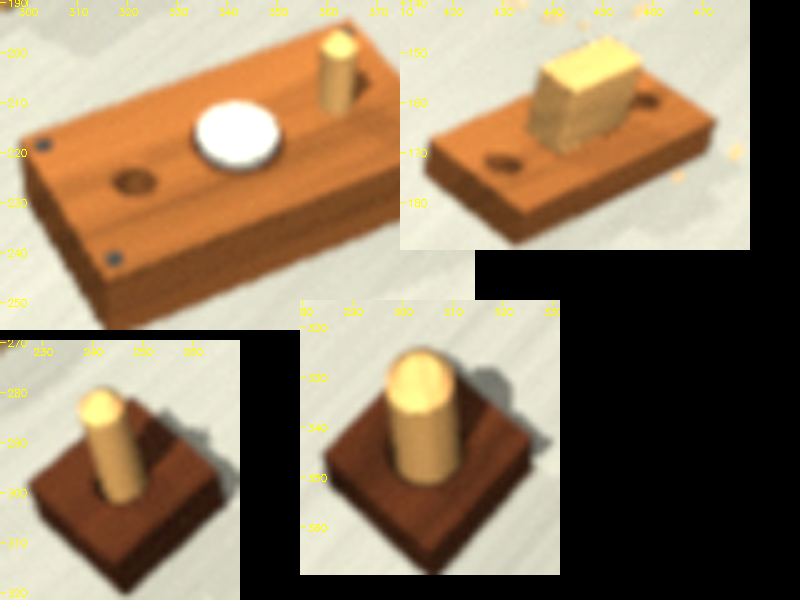

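Readings in original pixels:

| Point | Top view | Side view |
|---|---|---|
| Thin dowel tip | (202.9,201.5) | (242,281) |
| Fat dowel tip | (205.9,270.5) | – |
| Bore | (304.9,199.9) | (321.5,225.9) |
| Ejector | (326.9,208.5) | (341.9,216.1) |
| Fixed dowel tip | (348.7,217.5) | (362.5,198.1) |
| Grip block top | (489,244.5) | (447.2,152.7) |
| Plate top | (479.9,242.5) | – |

```bash
python3 - <<'E'
from h import *
for n,t,s,z in [('dowel',(202.9,201.5),(242,280.7),75),('fat',(205.9,270.5),None,75),('bore',(304.9,199.9),(321.5,225.9),40),('ej',(326.9,208.5),(341.9,216.1),46),('fix',(348.7,217.5),(362.5,198.1),80),
 ('LcA',(298.5,174.9),None,40),('LcB',(371.5,202.5),None,40),('LcC',(283.5,212.9),None,40),
 ('grip',(489.05,244.5),(447.25,152.65),68),('plate',(479.85,242.5),None,24),('hole',(457.5,235.8),None,24)]:
    print(n,onz('top',*t,z),onz('side',*s,z) if s else '')
# plate and block corners
pc=np.array([[297,333],[613,425],[570,578],[247,483]]); bc=np.array([[428,420],[542,455],[527,510],[414,475]])
for c,z in((pc,24),(bc,68)):
    P=np.array([onz('top',440+(x-230)/5-.5,212+(y-300)/5-.5,z) for x,y in c]); print(P[:,:2].tolist(), np.degrees(np.arctan2(*(P[0]-P[1])[[0,1]])), np.degrees(np.arctan2(*(P[3]-P[2])[[0,1]])))
E
```

```text
dowel [579.4 258.7  75. ] [583.1 257.3  75. ]
fat [436.3 250.8  75. ] 
bore [583.9  48.1  40. ] [585.3  46.6  40. ]
ej [5.651e+02 3.000e-01 4.600e+01] [5.67e+02 2.00e-01 4.60e+01]
fix [546.2 -44.8  80. ] [547.3 -44.9  80. ]
LcA [638.2  62.1  40. ] 
LcB [578.1 -95.6  40. ] 
LcC [555.7  94.5  40. ] 
grip [ 491.1 -331.8   68. ] [ 492.7 -329.6   68. ]
plate [ 491.6 -330.8   24. ] 
hole [ 506.  -283.1   24. ] 
[[544.4, -273.7], [504.8, -408.3], [438.9, -388.9], [479.3, -251.4]] 16.394149438643367 16.373747050064182
[[509.4, -312.0], [495.2, -357.8], [472.8, -351.4], [486.9, -306.0]] 17.22571880056863 17.253367077226365
```

Top and side agree to 2–4 mm. The bore-to-fixed-dowel distance comes out at 99.8 mm, against 100 mm nominal. The lower half's yaw is about -22°, the upper's about -16.7°. I'll turn the tool so that its y axis lies along the lower half's x axis.

Emit:
arm_command([
  {"linear":[0,0,0],"turn":0.145},
  {"linear":[0,0,0],"turn":0.145},
  {"linear":[0,0,0],"turn":0.145},
  {"linear":[0,0,0],"turn":0.145},
  {"linear":[0,0,0],"turn":0.145},
  {"linear":[0,0,0],"turn":0.145},
  {"linear":[0,0,0],"turn":0.145},
  {"linear":[0,0,0],"turn":0.145},
  {"linear":[0,0,0],"turn":0.145},
  {"linear":[0,0,0],"turn":0.145},
], jaw=0.2)

```text
t: 1.1
ee_pos: [231.0, 580.4, 219.2]
orientation: [2.494, 1.91, -0.001]
ft_force: [-0.1, -0.9, -0.1]
width: 52.5
grasp_force: 0.0
```

Emit:
arm_command([
  {"linear":[0,0,0],"turn":0.126},
  {"linear":[0,0,0],"turn":0},
])

```text
t: 1.3
ee_pos: [231.0, 580.4, 219.3]
orientation: [2.605, 1.755, -0.001]
ft_force: [0.0, 0.2, -0.2]
width: 52.9
grasp_force: 0.0
```

```bash
cat >> h.py <<'E'
def delta(p,quiet=False):
    o=ctrl.get_obs(); R=cv2.Rodrigues(np.array(o['orientation'],float))[0]
    d=R.T@(np.array(p,float)-o['ee_pos'])
    print('t',round(o['t'],2),'pos',o['ee_pos'].round(1),'yyaw',np.degrees(np.arctan2(R[1,1],R[0,1])).round(2),'zax',R[:,2].round(3),'F',o['ft_force'].round(1),'w',round(o['width'],1),'gf',round(o['grasp_force'],1),'tool delta mm',d.round(1))
E
python3 -c "
from h import *
delta([581,258,220])"
```

```text
t 1.3 pos [231.  580.4 219.3] yyaw -22.06 zax [-0.    -0.001 -1.   ] F [ 0.   0.2 -0.2] w 52.9 gf 0.0 tool delta mm [-167.4  445.5   -0.6]
```

Emit:
arm_command([
  {"linear":[-0.012,0.032,0],"turn":0},
  {"linear":[-0.012,0.032,0],"turn":0},
  {"linear":[-0.012,0.032,0],"turn":0},
  {"linear":[-0.012,0.032,0],"turn":0},
  {"linear":[-0.012,0.032,0],"turn":0},
  {"linear":[-0.012,0.032,0],"turn":0},
  {"linear":[-0.012,0.032,0],"turn":0},
  {"linear":[-0.012,0.032,0],"turn":0},
  {"linear":[-0.012,0.032,0],"turn":0},
  {"linear":[-0.012,0.032,0],"turn":0},
])

```text
t: 2.3
ee_pos: [483.7, 348.4, 219.5]
orientation: [-2.601, -1.762, 0.0]
ft_force: [0.2, 0.9, 0.2]
width: 52.8
grasp_force: 0.0
```

Emit:
arm_command([
  {"linear":[-0.012,0.032,0.02],"turn":0},
  {"linear":[-0.012,0.032,0.02],"turn":0},
  {"linear":[-0.012,0.032,0.02],"turn":0},
  {"linear":[-0.011,0.03,0.02],"turn":0},
  {"linear":[0,0,0],"turn":0},
  {"linear":[0,0,0],"turn":0},
])

```text
t: 2.9
ee_pos: [581.8, 258.1, 138.9]
orientation: [-2.603, -1.757, 0.003]
ft_force: [-0.2, -0.2, 0.5]
width: 52.3
grasp_force: 0.0
```

```bash
python3 - <<'E'
from mont import *
delta([581,258,60])
t=snap('top','x.png')['frame']; s=snap('side','y.png')['frame']
a=np.zeros((400,1280,3),np.uint8); a[:,:640]=t; a[:,640:]=s
mont(a,[((160,160,260,250),(0,0)),((640+200,225,640+300,330),(400,0))],4,'m3.png')
o=ctrl.get_obs()['ee_pos']; print([proj(c,[581,258,75]) for c in('top','side')],[proj(c,o+[0,0,-19]) for c in('top','side')])
E
```

```text
t 2.9 pos [581.8 258.1 138.9] yyaw -21.95 zax [-0.002 -0.    -1.   ] F [-0.2 -0.2  0.5] w 52.3 gf 0.0 tool delta mm [-0.3 -0.6 78.9]
[array([203.2, 200.7]), array([242.5, 281.6])] [array([194.1, 199.5]), array([236.8, 266.3])]
```

View pics/m3.png

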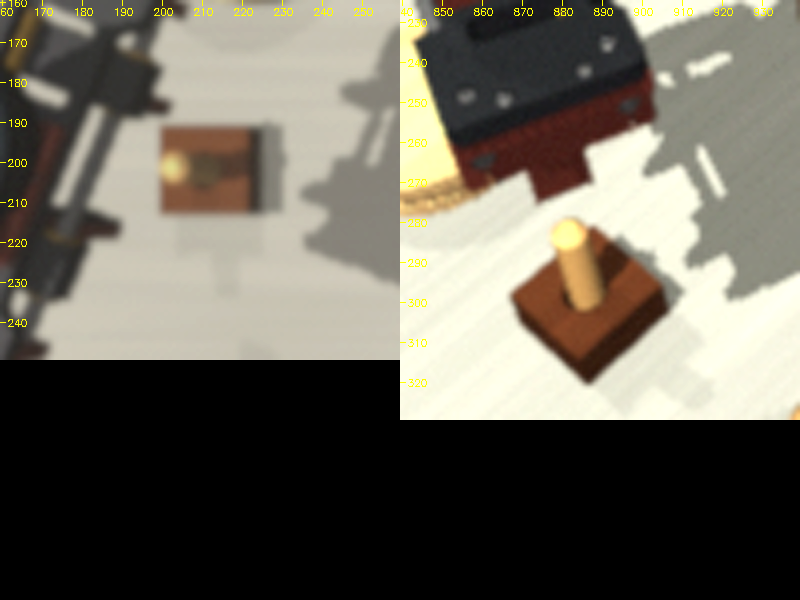

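The open fingers straddle the dowel: the tips in the top view are at about (200,187) and (188,216), and their midpoint matches the projection (194,199.5). The dowel is at (203,201). I'll descend and grip.

Emit:
arm_command([
  {"linear":[0,0,0.015],"turn":0},
  {"linear":[0,0,0.015],"turn":0},
  {"linear":[0,0,0.015],"turn":0},
  {"linear":[0,0,0.015],"turn":0},
  {"linear":[0,0,0.012],"turn":0},
  {"linear":[0,0,0.007],"turn":0},
  {"linear":[0,0,0],"turn":0},
])

```text
t: 3.7
ee_pos: [581.3, 258.4, 59.2]
orientation: [-2.604, -1.756, 0.004]
ft_force: [-0.8, -1.4, -0.4]
width: 52.8
grasp_force: 0.0
```

Emit:
arm_command([
  {"linear":[0,0,0],"turn":0},
  {"linear":[0,0,0],"turn":0},
  {"linear":[0,0,0],"turn":0},
  {"linear":[0,0,0],"turn":0},
  {"linear":[0,0,0],"turn":0},
  {"linear":[0,0,0],"turn":0},
], jaw=-1)

```text
t: 4.3
ee_pos: [582.2, 258.8, 61.0]
orientation: [2.604, 1.757, 0.001]
ft_force: [0.4, -0.0, 1.4]
width: 14.7
grasp_force: 30.0
```

Emit:
arm_command([
  {"linear":[0,0,-0.005],"turn":0},
  {"linear":[0,0,-0.01],"turn":0},
  {"linear":[0,0,-0.015],"turn":0},
  {"linear":[0,0,-0.015],"turn":0},
  {"linear":[0,0,-0.015],"turn":0},
  {"linear":[0,0,0],"turn":0},
])

```text
t: 4.9
ee_pos: [583.8, 259.5, 124.0]
orientation: [2.604, 1.756, 0.008]
ft_force: [-0.6, 0.8, -0.1]
width: 14.7
grasp_force: 30.0
```

```bash
python3 - <<'E'
from h import *
delta([584.5,47.5,119])
E
```

```text
t 4.9 pos [583.8 259.5 124. ] yyaw -22.0 zax [ 0.005  0.002 -1.   ] F [-0.6  0.8 -0.1] w 14.7 gf 30.0 tool delta mm [-196.3   80.1    4.6]
```

Gripped at 14.7 mm width, so it's the thin dowel. Next: move over to the bore.

Emit:
arm_command([
  {"linear":[-0.015,0.006,0],"turn":0},
  {"linear":[-0.025,0.01,0],"turn":0},
  {"linear":[-0.025,0.01,0],"turn":0},
  {"linear":[-0.025,0.01,0],"turn":0},
  {"linear":[-0.025,0.01,0],"turn":0},
  {"linear":[-0.025,0.01,0],"turn":0},
  {"linear":[-0.025,0.01,0],"turn":0},
  {"linear":[-0.02,0.009,0],"turn":0},
  {"linear":[-0.0113,0.0051,0],"turn":0},
  {"linear":[0,0,0],"turn":0},
])

```text
t: 5.9
ee_pos: [582.2, 44.9, 120.1]
orientation: [-2.606, -1.753, 0.002]
ft_force: [-0.7, -0.3, -0.2]
width: 14.9
grasp_force: 30.0
```

Emit:
arm_command([
  {"linear":[0,0,0.01],"turn":0},
  {"linear":[0,0,0.008],"turn":0},
  {"linear":[0,0,0],"turn":0},
  {"linear":[0,0,0],"turn":0},
])

```text
t: 6.3
ee_pos: [582.3, 47.5, 102.0]
orientation: [-2.603, -1.758, 0.002]
ft_force: [0.1, 1.0, 0.5]
width: 14.8
grasp_force: 30.0
```

```bash
python3 - <<'E'
from mont import *
delta([584.5,47.5,96])
t=snap('top','x2.png')['frame']; s=snap('side','y2.png')['frame']
a=np.zeros((400,1280,3),np.uint8); a[:,:640]=t; a[:,640:]=s
mont(a,[((265,165,365,240),(0,0)),((640+280,165,640+380,265),(400,0))],4,'m4.png')
o=ctrl.get_obs()['ee_pos']; print(proj('side',[584.5,47.5,40]),proj('side',o+[0,0,-55.5]),proj('side',o))
E
```

```text
t 6.3 pos [582.3  47.5 102. ] yyaw -21.94 zax [-0.001 -0.    -1.   ] F [0.1 1.  0.5] w 14.8 gf 30.0 tool delta mm [0.8 2.  6. ]
[321.5 226.3] [322.1 224.4] [321.5 205.9]
```

View pics/m4.png

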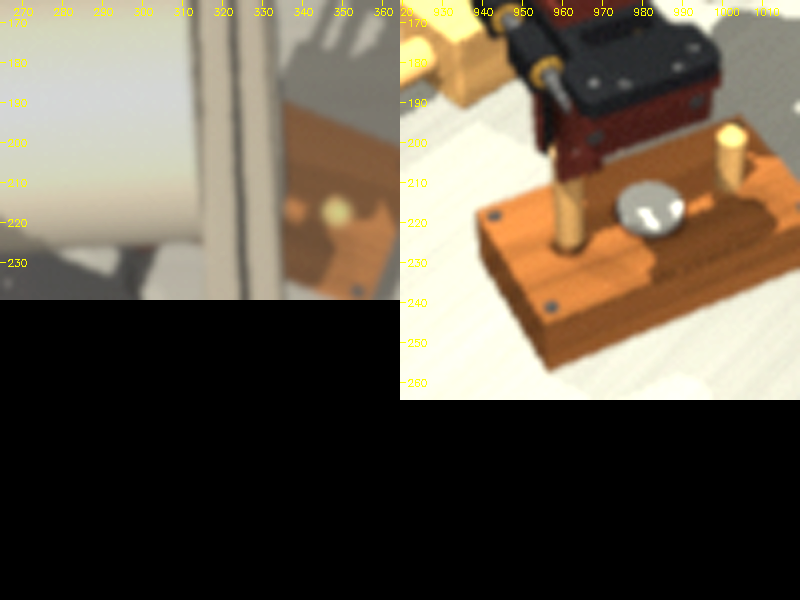

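The side view shows the dowel foot at about (321.5,225) hovering right at the bore mouth (322,227). I'll nudge it towards (584.9,47.8) and lower carefully.

Emit:
arm_command([
  {"linear":[0.001,0.0022,0.002],"turn":0},
  {"linear":[0,0,0.003],"turn":0},
  {"linear":[0,0,0.003],"turn":0},
  {"linear":[0,0,0.002],"turn":0},
  {"linear":[0,0,0.002],"turn":0},
  {"linear":[0,0,0],"turn":0},
  {"linear":[0,0,0],"turn":0},
])

```text
t: 7.1
ee_pos: [585.3, 46.8, 90.6]
orientation: [2.604, 1.757, 0.0]
ft_force: [0.5, -0.8, -0.8]
width: 14.3
grasp_force: 30.0
```

```bash
python3 -c "
from h import *
delta([584.9,47.8,66])"
```

```text
t 7.1 pos [585.3  46.8  90.6] yyaw -22.0 zax [ 0. -0. -1.] F [ 0.5 -0.8 -0.8] w 14.3 gf 30.0 tool delta mm [ 0.8 -0.7 24.6]
```

No force at about 5 mm below the face, so it's entering. Continue.

Emit:
arm_command([
  {"linear":[0,0,0.003],"turn":0},
  {"linear":[0,0,0.003],"turn":0},
  {"linear":[0,0,0.003],"turn":0},
  {"linear":[0,0,0.003],"turn":0},
  {"linear":[0,0,0],"turn":0},
])

```text
t: 7.6
ee_pos: [585.0, 46.8, 78.2]
orientation: [-2.604, -1.757, 0.001]
ft_force: [1.0, -0.6, -0.8]
width: 14.9
grasp_force: 30.0
```

Emit:
arm_command([
  {"linear":[0,0,0.003],"turn":0},
  {"linear":[0,0,0.003],"turn":0},
  {"linear":[0,0,0.003],"turn":0},
  {"linear":[0,0,0.002],"turn":0},
  {"linear":[0,0,0],"turn":0},
])

```text
t: 8.1
ee_pos: [585.1, 46.8, 67.3]
orientation: [-2.604, -1.757, 0.001]
ft_force: [0.4, -0.9, -1.1]
width: 14.9
grasp_force: 30.0
```

Emit:
arm_command([
  {"linear":[0,0,0.001],"turn":0},
  {"linear":[0,0,0.001],"turn":0},
  {"linear":[0,0,0.001],"turn":0},
  {"linear":[0,0,0],"turn":0},
])

```text
t: 8.5
ee_pos: [585.9, 46.9, 65.8]
orientation: [2.604, 1.756, 0.002]
ft_force: [-0.3, -0.5, 9.1]
width: 14.7
grasp_force: 30.1
```

Contact at 65.8 with 9 N, which is the predicted home height. Release and retract.

Emit:
arm_command([
  {"linear":[0,0,0.0005],"turn":0},
  {"linear":[0,0,0],"turn":0},
  {"linear":[0,0,0],"turn":0},
])

```text
t: 8.8
ee_pos: [586.1, 46.9, 65.8]
orientation: [2.604, 1.756, 0.003]
ft_force: [-1.9, -1.2, 12.9]
width: 14.6
grasp_force: 30.1
```

Emit:
arm_command([
  {"linear":[0,0,0],"turn":0},
  {"linear":[0,0,0],"turn":0},
  {"linear":[0,0,0],"turn":0},
  {"linear":[0,0,-0.01],"turn":0},
  {"linear":[0,0,-0.025],"turn":0},
  {"linear":[0,0,-0.025],"turn":0},
  {"linear":[0,0,-0.025],"turn":0},
  {"linear":[0,0,-0.02],"turn":0},
  {"linear":[0,0,0],"turn":0},
], jaw=0.2)

```text
t: 9.7
ee_pos: [587.1, 47.0, 172.5]
orientation: [2.602, 1.755, 0.008]
ft_force: [-0.2, -0.6, 0.0]
width: 53.2
grasp_force: 0.0
```

```bash
python3 - <<'E'
from h import *
delta([492.5,-330.3,150])
E
```

```text
t 9.7 pos [587.1  47.  172.5] yyaw -22.0 zax [ 0.006  0.    -1.   ] F [-0.2 -0.6  0. ] w 53.2 gf 0.0 tool delta mm [-385.3   53.5   21.8]
```

Emit:
arm_command([
  {"linear":[-0.02,0.003,0],"turn":0},
  {"linear":[-0.035,0.005,0],"turn":0},
  {"linear":[-0.035,0.005,0],"turn":0},
  {"linear":[-0.035,0.005,0],"turn":0},
  {"linear":[-0.035,0.005,0],"turn":0},
  {"linear":[-0.035,0.005,0],"turn":0},
  {"linear":[-0.035,0.005,0],"turn":0},
  {"linear":[-0.035,0.005,0],"turn":0},
  {"linear":[-0.035,0.005,0],"turn":0},
  {"linear":[-0.035,0.005,0],"turn":0},
])

```text
t: 10.7
ee_pos: [503.1, -282.8, 168.3]
orientation: [-2.603, -1.756, 0.001]
ft_force: [0.3, 0.4, 0.2]
width: 52.7
grasp_force: 0.0
```

Emit:
arm_command([
  {"linear":[-0.03,0.004,0.02],"turn":0},
  {"linear":[-0.02,0.0015,0.02],"turn":-0.046},
  {"linear":[0,0,0.01],"turn":-0.046},
  {"linear":[0,0,0],"turn":0},
  {"linear":[0,0,0],"turn":0},
])

```text
t: 11.2
ee_pos: [490.2, -329.7, 118.6]
orientation: [-2.521, -1.872, 0.001]
ft_force: [0.4, 0.2, -0.2]
width: 52.6
grasp_force: 0.0
```

```bash
python3 - <<'E'
from mont import *
delta([492.5,-330.3,43])
t=snap('top','x3.png')['frame']; s=snap('side','y3.png')['frame']
a=np.zeros((400,1280,3),np.uint8); a[:,:640]=t; a[:,640:]=s
mont(a,[((430,190,530,290),(0,0)),((640+390,115,640+490,195),(400,0)),((640+285,165,640+385,235),(400,320)),((270,165,340,225),(0,400))],4,'m5.png')
o=ctrl.get_obs()['ee_pos']; print(proj('side',o+[0,0,-19]),proj('top',o+[0,0,-19]))
E
```

```text
t 11.2 pos [ 490.2 -329.7  118.6] yyaw -16.8 zax [-0.001  0.001 -1.   ] F [ 0.4  0.2 -0.2] w 52.6 gf 0.0 tool delta mm [ 0.1  2.4 75.6]
[450.8 142.2] [495.2 245.9]
```

View pics/m5.png

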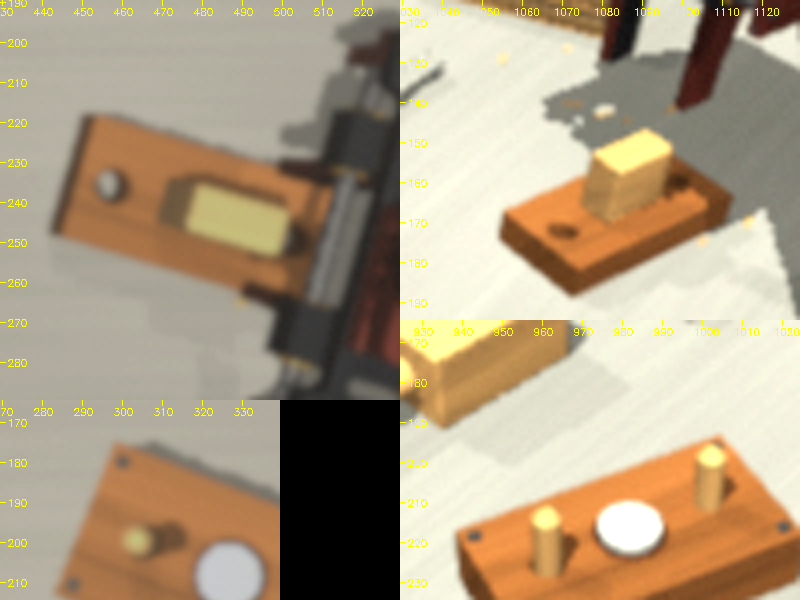

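The dowel stands in the bore at the same height as the fixed one, with tips at (325,213) and (362,198) in the side view. The gripper hovers aligned over the upper half's block at (489,244). I'll descend around the block until the fingertips are just above the plate.

Emit:
arm_command([
  {"linear":[0,0.0023,0.012],"turn":0},
  {"linear":[0,0,0.015],"turn":0},
  {"linear":[0,0,0.015],"turn":0},
  {"linear":[0,0,0.015],"turn":0},
  {"linear":[0,0,0.01],"turn":0},
  {"linear":[0,0,0.005],"turn":0},
  {"linear":[0,0,0.0015],"turn":0},
  {"linear":[0,0,0],"turn":0},
])

```text
t: 12.1
ee_pos: [492.9, -330.9, 45.6]
orientation: [2.521, 1.875, 0.0]
ft_force: [-0.2, -0.3, 1.0]
width: 53.1
grasp_force: 0.0
```

Emit:
arm_command([
  {"linear":[0,0,0.0005],"turn":0},
  {"linear":[0,0,0.0005],"turn":0},
  {"linear":[0,0,0],"turn":0},
])

```text
t: 12.4
ee_pos: [493.0, -331.0, 45.1]
orientation: [2.52, 1.874, 0.0]
ft_force: [0.4, 0.2, 0.5]
width: 52.8
grasp_force: 0.0
```

Emit:
arm_command([
  {"linear":[0,0,0.0007],"turn":0},
  {"linear":[0,0,0.0007],"turn":0},
  {"linear":[0,0,0.0004],"turn":0},
  {"linear":[0,0,0],"turn":0},
  {"linear":[0,0,0],"turn":0},
])

```text
t: 12.9
ee_pos: [492.7, -330.8, 42.8]
orientation: [-2.521, -1.875, 0.0]
ft_force: [0.0, 0.0, -0.2]
width: 52.8
grasp_force: 0.0
```

Emit:
arm_command([
  {"linear":[0,0,0],"turn":0},
  {"linear":[0,0,0],"turn":0},
  {"linear":[0,0,0],"turn":0},
  {"linear":[0,0,0],"turn":0},
  {"linear":[0,0,0],"turn":0},
  {"linear":[0,0,0],"turn":0},
], jaw=-1)

```text
t: 13.5
ee_pos: [492.7, -330.8, 42.9]
orientation: [-2.521, -1.875, 0.0]
ft_force: [-0.3, -0.8, 0.5]
width: 25.9
grasp_force: 30.0
```

Gripped at 25.9 mm. Lift, then work out the move over the lower half.

Emit:
arm_command([
  {"linear":[0,0,-0.005],"turn":0},
  {"linear":[0,0,-0.015],"turn":0},
  {"linear":[0,0,-0.025],"turn":0},
  {"linear":[0,0,-0.025],"turn":0},
  {"linear":[0,0,-0.02],"turn":0},
  {"linear":[0,0,-0.01],"turn":0.046},
  {"linear":[0,0,0],"turn":0.046},
  {"linear":[0,0,0],"turn":0},
  {"linear":[0,0,0],"turn":0},
])

```text
t: 14.4
ee_pos: [492.7, -330.8, 143.5]
orientation: [2.603, 1.758, 0.0]
ft_force: [0.6, -0.4, -2.7]
width: 25.3
grasp_force: 30.0
```

```bash
python3 - <<'E'
from h import *
delta([566.7,0.5,143])
E
```

```text
t 14.4 pos [ 492.7 -330.8  143.5] yyaw -21.93 zax [ 0. -0. -1.] F [ 0.6 -0.4 -2.7] w 25.3 gf 30.0 tool delta mm [334.9 -55.1   0.4]
```

Emit:
arm_command([
  {"linear":[0.02,-0.003,0],"turn":0},
  {"linear":[0.035,-0.006,0],"turn":0},
  {"linear":[0.035,-0.006,0],"turn":0},
  {"linear":[0.035,-0.006,0],"turn":0},
  {"linear":[0.035,-0.006,0],"turn":0},
  {"linear":[0.035,-0.006,0],"turn":0},
  {"linear":[0.035,-0.006,0],"turn":0},
  {"linear":[0.035,-0.006,0],"turn":0},
  {"linear":[0.035,-0.006,0],"turn":0},
  {"linear":[0.02,-0.003,0],"turn":0},
])

```text
t: 15.4
ee_pos: [562.7, -11.5, 142.8]
orientation: [-2.602, -1.76, 0.0]
ft_force: [0.5, 0.6, -2.2]
width: 25.7
grasp_force: 30.0
```

Emit:
arm_command([
  {"linear":[0.015,-0.001,0],"turn":0},
  {"linear":[0,0,0.005],"turn":0},
  {"linear":[0,0,0],"turn":0},
  {"linear":[0,0,0],"turn":0},
])

```text
t: 15.8
ee_pos: [566.7, -0.6, 137.4]
orientation: [-2.605, -1.755, 0.002]
ft_force: [-0.9, -1.3, -1.9]
width: 25.8
grasp_force: 30.0
```

```bash
python3 - <<'E'
from mont import *
delta([566.7,0.5,138])
t=snap('top','x4.png')['frame']; s=snap('side','y4.png')['frame']
a=np.zeros((400,1280,3),np.uint8); a[:,:640]=t; a[:,640:]=s
mont(s,[((285,130,405,250),(0,0))],5,'m6.png',600,600)
o=ctrl.get_obs(); p=o['ee_pos']; R=cv2.Rodrigues(np.array(o['orientation'],float))[0]
# plate underside & top corners predicted if the part is centred on the tool
for z in (-43,-19): print(z,[proj('side',p+R@np.array([sx*70,sy*35,0])+[0,0,z]).tolist() for sx,sy in((1,1),(1,-1),(-1,-1),(-1,1))])
print('holes',[proj('side',p+R@np.array([sx*50,0,0])+[0,0,-19]).tolist() for sx in(1,-1)])
print('block',[proj('side',p+R@np.array([sx*25,sy*13,0])+[0,0,25]).tolist() for sx,sy in((1,1),(1,-1),(-1,-1),(-1,1))])
E
```

```text
t 15.8 pos [566.7  -0.6 137.4] yyaw -22.05 zax [-0.001 -0.    -1.   ] F [-0.9 -1.3 -1.9] w 25.8 gf 30.0 tool delta mm [ 1.  -0.4 -0.6]
-43 [[305.2, 200.1], [319.7, 222.1], [379.9, 199.5], [362.8, 180.1]]
-19 [[304.5, 191.7], [319.4, 213.6], [380.9, 191.0], [363.4, 171.7]]
holes [[320.8, 199.1], [363.8, 184.0]]
block [[328.8, 174.8], [334.9, 182.6], [357.5, 174.9], [351.0, 167.5]]
```

View pics/m6.png

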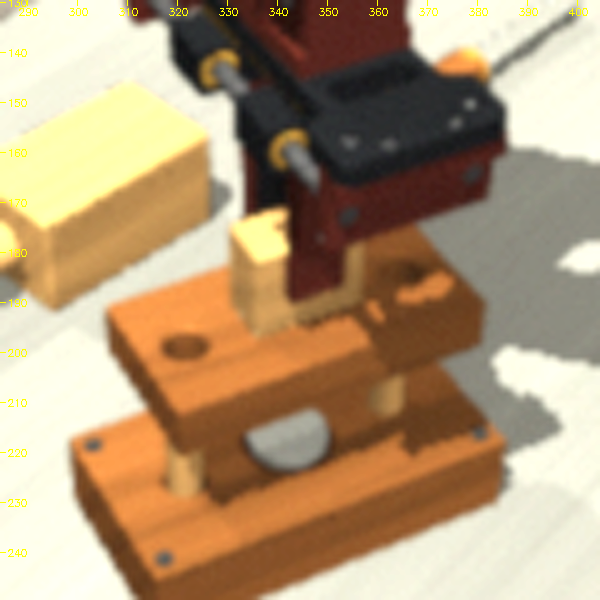

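The plate hangs over the dowels level: hole at (321.7,198.9), corners at (305.9,191.5), (320.9,212.5) and (381.5,190.5). Both are about 1.2 px right of the prediction for a centred grip, so I'll work out the offset.

```bash
python3 - <<'E'
from h import *
o=ctrl.get_obs(); p=o['ee_pos']; R=cv2.Rodrigues(np.array(o['orientation'],float))[0]
for (u,v),l in (((321.7,198.9),(50,0,-19)),((305.9,191.5),(70,35,-19)),((320.9,212.5),(70,-35,-19)),((381.5,190.5),(-70,-35,-19)),((330.9,175.9),(25,13,25)),((336.1,182.1),(25,-13,25))):
    w=onz('side',u,v,p[2]+l[2]); print((R.T@(w-p)-[l[0],l[1],-l[2]]).round(1))
R2=R
# dowel tips vs tool origin, tool axes
for n,c,u,v in(('fix','top',348.7,217.5),('fix','side',362.5,198.1),('new','top',303.6-.5,199.5),('new','side',321,193.5)): pass
for q in ([585.4,46.9,80],[546.7,-44.9,80]): print('dowel in tool',(R.T@(np.array(q)-p)).round(1))
# from m5: new dowel tip top (138,540)->, side (546,517)
t=(270+138/4-.5,165+140/4-.5); s=(285+146/4-.5,165+197/4-.5)
print('new tip',onz('top',*t,80),onz('side',*s,80)); s=(285+311/4-.5,165+137/4-.5); print('fix tip',onz('side',*s,80))
E
```

```text
[-1.8 -0.3 -0. ]
[-2.6 -0.8 -0.1]
[-3.9  1.3 -0. ]
[-1.9  0.9 -0. ]
[-2.2 -4.8 -0. ]
[-2.6  0.1 -0. ]
dowel in tool [51.  -0.8 57.8]
dowel in tool [-48.6  -2.2  57.8]
new tip [583.2  46.8  80. ] [583.9  48.5  80. ]
fix tip [546.5 -43.   80. ]
```

The part sits about 2.3 mm towards -x of the tool, and the dowels' middle about 1 mm towards +x and -0.8 mm in y. I'll shift by +2.8 and -0.8, then lower onto the tapers.

Emit:
arm_command([
  {"linear":[0.0028,-0.0008,0.003],"turn":0.005},
  {"linear":[0,0,0.004],"turn":0},
  {"linear":[0,0,0.004],"turn":0},
  {"linear":[0,0,0.002],"turn":0},
  {"linear":[0,0,0.0015],"turn":0},
  {"linear":[0,0,0.0015],"turn":0},
  {"linear":[0,0,0],"turn":0},
  {"linear":[0,0,0],"turn":0},
])

```text
t: 16.7
ee_pos: [567.6, 3.3, 121.9]
orientation: [2.609, 1.75, 0.0]
ft_force: [-0.1, -0.2, -1.5]
width: 26.0
grasp_force: 30.0
```

Emit:
arm_command([
  {"linear":[0,0,0.001],"turn":0},
  {"linear":[0,0,0.001],"turn":0},
  {"linear":[0,0,0.001],"turn":0},
  {"linear":[0,0,0],"turn":0},
])

```text
t: 17.1
ee_pos: [567.5, 3.3, 118.7]
orientation: [-2.609, -1.75, 0.0]
ft_force: [-0.2, -0.5, -2.2]
width: 25.6
grasp_force: 30.0
```

No contact with the plate already 4 mm below the dowel tips. Keep lowering.

Emit:
arm_command([
  {"linear":[0,0,0.001],"turn":0},
  {"linear":[0,0,0.0015],"turn":0},
  {"linear":[0,0,0.0015],"turn":0},
  {"linear":[0,0,0.001],"turn":0},
  {"linear":[0,0,0],"turn":0},
])

```text
t: 17.6
ee_pos: [567.5, 3.2, 113.7]
orientation: [2.609, 1.75, -0.0]
ft_force: [0.1, -1.8, -2.4]
width: 25.6
grasp_force: 30.0
```

Emit:
arm_command([
  {"linear":[0,0,0.002],"turn":0},
  {"linear":[0,0,0.002],"turn":0},
  {"linear":[0,0,0.002],"turn":0},
  {"linear":[0,0,0],"turn":0},
])

```text
t: 18.0
ee_pos: [567.5, 3.2, 107.6]
orientation: [2.609, 1.75, -0.0]
ft_force: [1.0, -2.7, -2.7]
width: 26.1
grasp_force: 30.0
```

Threaded. There's a small side load of -2.7 N along y, so I'll ease it by -0.5 mm.

Emit:
arm_command([
  {"linear":[-0.0005,0,0.002],"turn":0},
  {"linear":[0,0,0.002],"turn":0},
  {"linear":[0,0,0.002],"turn":0},
  {"linear":[0,0,0.002],"turn":0},
  {"linear":[0,0,0],"turn":0},
])

```text
t: 18.5
ee_pos: [567.2, 2.9, 99.5]
orientation: [-2.609, -1.75, 0.001]
ft_force: [-0.5, 0.8, -2.1]
width: 25.9
grasp_force: 30.0
```

Emit:
arm_command([
  {"linear":[0,0,0.002],"turn":0},
  {"linear":[0,0,0.002],"turn":0},
  {"linear":[0,0,0.002],"turn":0},
  {"linear":[0,0,0.002],"turn":0},
  {"linear":[0,0,0],"turn":0},
])

```text
t: 19.0
ee_pos: [567.2, 2.9, 91.5]
orientation: [-2.609, -1.75, 0.001]
ft_force: [0.3, -0.4, -3.0]
width: 25.8
grasp_force: 30.0
```

Emit:
arm_command([
  {"linear":[0,0,0.002],"turn":0},
  {"linear":[0,0,0.002],"turn":0},
  {"linear":[0,0,0.001],"turn":0},
  {"linear":[0,0,0],"turn":0},
])

```text
t: 19.4
ee_pos: [567.6, 2.9, 87.2]
orientation: [2.609, 1.75, 0.0]
ft_force: [-1.8, -0.3, 4.0]
width: 25.4
grasp_force: 30.0
```

Emit:
arm_command([
  {"linear":[0,0,0.001],"turn":0},
  {"linear":[0,0,0.001],"turn":0},
  {"linear":[0,0,0.001],"turn":0},
  {"linear":[0,0,0],"turn":0},
  {"linear":[0,0,0],"turn":0},
])

```text
t: 19.9
ee_pos: [567.6, 2.9, 84.3]
orientation: [2.609, 1.75, 0.001]
ft_force: [-1.8, 0.7, 7.1]
width: 25.7
grasp_force: 30.0
```

Emit:
arm_command([
  {"linear":[0,0,0.001],"turn":0},
  {"linear":[0,0,0.0005],"turn":0},
  {"linear":[0,0,0.0005],"turn":0},
  {"linear":[0,0,0],"turn":0},
  {"linear":[0,0,0],"turn":0},
])

```text
t: 20.4
ee_pos: [567.6, 2.8, 82.8]
orientation: [2.609, 1.75, 0.001]
ft_force: [-3.8, 0.7, 12.5]
width: 25.1
grasp_force: 30.0
```

Emit:
arm_command([
  {"linear":[0,0,0.0005],"turn":0},
  {"linear":[0,0,0.0005],"turn":0},
  {"linear":[0,0,0],"turn":0},
  {"linear":[0,0,0],"turn":0},
])

```text
t: 20.8
ee_pos: [567.6, 2.8, 82.8]
orientation: [2.609, 1.75, 0.001]
ft_force: [-8.0, -0.1, 21.5]
width: 26.0
grasp_force: 30.0
```

Bottomed at 82.8 mm with 21.5 N. I'll ease the -8 N side load slightly and press a bit more.

Emit:
arm_command([
  {"linear":[0,-0.0005,0.0003],"turn":0},
  {"linear":[0,0,0.0003],"turn":0},
  {"linear":[0,0,0],"turn":0},
  {"linear":[0,0,0],"turn":0},
  {"linear":[0,0,0],"turn":0},
])

```text
t: 21.3
ee_pos: [567.5, 2.9, 82.8]
orientation: [2.608, 1.75, 0.002]
ft_force: [-7.5, -0.5, 27.4]
width: 26.0
grasp_force: 30.0
```

```bash
python3 - <<'E'
from mont import *
s=snap('side','y5.png')['frame']; mont(s,[((285,130,405,250),(0,0))],5,'m7.png',600,600); delta([567,2,82])
E
```

```text
t 21.35 pos [567.5   2.9  82.8] yyaw -22.28 zax [ 0.002 -0.    -1.   ] F [-8.4 -0.4 26.2] w 26.0 gf 30.0 tool delta mm [-1.  -0.2  0.8]
```

View pics/m7.png

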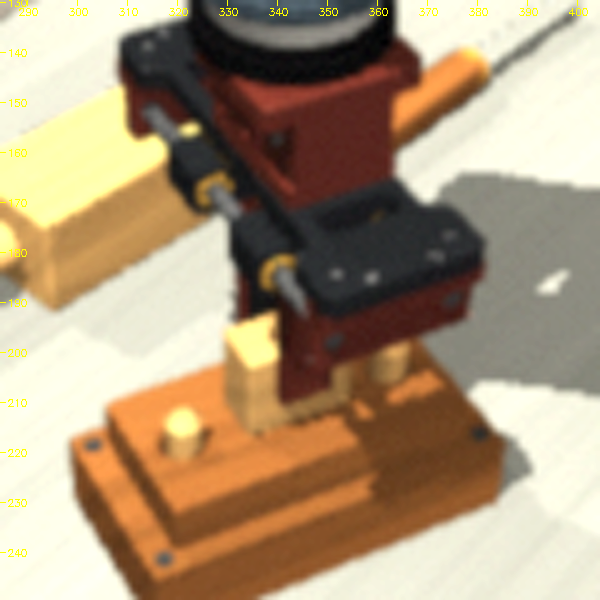

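The picture shows the mould shut face to face, with both dowels through the plate at (321,216) and (362,202). The push is steady at about 26 N, which leaves about 18 N between the halves. Handing in.

```bash
python3 -c "
from workcell import ctrl
print(ctrl.close_job())"
```

```text
the job is handed in; nothing more can be done
None
```

The thin dowel is home in the bore and the upper half is threaded on both dowels. I handed the job in at about 21 s with the gripper still holding the mould shut at about 26 N; the hand-in returned no verdict.

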